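# Tuck the frying pan's handle in and dock it on the probe contact

### The job

The small frying pan's handle juts out over the hob's front edge. Swing it inward, anticlockwise seen from above, into the free space short of the saucepan and the milk pan, until you feel the lug under the pan meet the probe contact hidden in the pan's seat, then press the contact round a few degrees (never as much as 12) so that it bears, and let go. Keep the pan flat in its seat all the while and leave the other things where they are.

Things in the scene. Friction and masses are not known exactly. Their poses are not given: they have to be found in the camera images.
- hob: Fixed dark glass hob in the bench, 480 (x) x 660 (y) mm, its glass 8 mm above the bench. Origin: centre of the underside; own +x points away from the robot, so the front edge is at own x = -240 mm. It may be turned a few degrees.
- seat_centre (a point): Centre of the fixed pan seat on the hob, on its floor, 12 mm above the bench: a round steel dish, 196 mm across, outer wall 36 mm high above this point; inside, a low locating ring (bore 130 mm, 7 mm high) in which the pan's base turns about this point with 3 mm of play all round. Axes as the hob's.
- contact (a joint): 14 mm steel shoe hidden in the seat under the pan's overhang, swinging about the seat's axis: 0 until the lug pushes it, grows anticlockwise to 0.5 rad. Stiff friction, no spring: gives at 0.95 N m (6 N at mid-handle; the pan alone takes under 2 N), stays where pushed. Place unknown: met when the handle points 55 to 130 degrees anticlockwise of the hob's -x.
- pan: Loose small dark steel frying pan, patty inside, about 0.8 kg. Origin: centre of its underside. Base 124 mm, rim 180 mm across, 50 mm high. Handle along own +x; under the overhang, also at own +x, a lug 12 mm wide reaches 88 mm from the centre, 9 to 18 mm up. At the start the handle points within 30 degrees of the hob's -x (towards the robot).
- pan_handle (a point): Point in the middle of the frying pan's black handle, half-way up, 150 mm from the pan's axis and 49 mm above the pan's underside (about 61 mm above the bench). The handle is 20 mm wide, 14 mm thick, and runs level from 95 to 210 mm from the pan's axis. Axes as pan: x along the handle, outward.
- pan_handle_end (a point): Outer end of the frying pan's handle, 210 mm from the pan's axis, half-way up.
- saucepan: Bystander: loose steel saucepan with lid, 144 mm across, 117 mm high to its knob, handle 130 mm along own +x. Origin: centre of the underside. It and the milk pan may swap places.
- milk_pan: Bystander: loose open steel milk pan, 116 mm across, 70 mm high, handle 110 mm along own +x. Origin: centre of the underside.
- pepper_mill: Bystander: loose upright dark wooden pepper mill, 56 mm across, 170 mm high, left of the hob. Origin: centre of the underside.
- turner: Bystander: loose spatula, 200 mm long, lying on the bench right of the robot's front. Origin: middle of its underside, own x lengthwise.

How it is judged:
On the way, in this order (a step that is already met when the one before it is completed fails the run):
1. the handle's end has come in over the hob, behind its front edge (x of pan_handle_end in the frame of hob above -0.235 m), for 0.05 s.
2. the probe contact is pressed round (value of joint contact above 0.03 rad), for 0.2 s.
At the end, for the whole second after the job is handed in: Probe contact pressed round 0.03 to 0.21 rad (2 to 12 degrees); handle end over the hob; pan flat (within 0.06 rad), still, in its seat (within 8 mm of its centre, not raised 4 mm); saucepan, milk pan, mill and spatula within 20 mm of where they stood (value of joint contact between 0.03 and 0.21 rad and x of pan_handle_end in the frame of hob above -0.235 m and horizontal distance between pan and seat_centre below 0.008 m and z of pan in the frame of seat_centre below 0.004 m and angle between pan's own z axis and vertical below 0.06 rad and linear speed of pan below 0.02 m/s and angular speed of pan below 0.1 rad/s and distance of each of saucepan, milk_pan, pepper_mill, turner from where it was at the start of the episode below 0.02 m); the robot touches nothing.
It fails at once if the probe contact is driven round by 12 degrees or more (value of joint contact above 0.21 rad).
It fails at once if the frying pan is tipped or lifted out of its seat (angle between pan's own z axis and vertical above 0.2 rad or z of pan in the frame of seat_centre above 0.012 m).
It fails at once if the saucepan, milk pan, pepper mill or spatula is displaced by more than 20 mm or tipped over (distance of any of saucepan, milk_pan, pepper_mill, turner from where it was at the start of the episode above 0.02 m or angle between any of saucepan, milk_pan, pepper_mill's own z axis and vertical above 0.3 rad).
It also fails if it takes over 64 s, if anything falls off the work surface, if the arm or the gripper's body presses on something with over 40 N, if the wrist force passes 120 N, or if a joint passes its speed limit or range.

### The arm

A 6-joint arm with a two-finger parallel gripper is mounted at the origin on the work surface. World frame = base frame: x ahead of the robot, y to its left, z up, the work surface at z = 0. Lengths are in m, angles in rad, forces in N, time in s.
With the tool pointing down it reaches from about 0.275 to 0.775 m from the base axis. Payload 14.6 kg.
Tool frame: the origin (TCP) lies at the very end of the fingers, on their centre line; the grasp point (between the pads) lies 19 mm behind it (manip.grip_depth is the distance from the TCP to the grasp point, in m); z points along the fingers, x is the direction in which the jaws open and shut, and the axes are right-handed (so a half turn about z gives the same grasp; the last joint's range is limited). The gripper opens to 85 mm and grips with 20 to 120 N. Pads are 22 mm wide; open, the fingers measure 114 mm over their backs; the gripper's body (76 mm by 85 mm) begins 54 mm behind the grasp point. The pads swing forward as they close: fully open they stand 13 mm farther back than shut.
Start: joints at [0.972, 0.263, -0.048, 1.259, 0, 1.415], TCP at [0.225, 0.474, 0.231] pointing down, gripper open.
Joint ranges: [-2.65, 2.65], [-0.89, 1.7], [-1.18, 1.37], [-2.13, 2.11], [-1.35, 1.29], [-3.14, 3.14]. Speed limits (rad/s): [1.89, 1.89, 2.57, 2.79, 3.14, 3.14].

### API

Orientations are given as a unit quaternion [w, x, y, z].
In Python, from bench import manip gives the robot as it stands. The module is installed in compiled form; this text tells all that it offers.
- The arm moves only by the tool step_arm, never from a script. Its argument "steps" is text: rows parted by semicolons, each of 7 numbers parted by spaces: the turn, a rotation vector about the tool's x, y, z in rad, then the shift along the tool's x, y, z in m, then the opening, from -1 (shut) to 1 (fully open), so that 0 is half open. In form: rx ry rz dx dy dz fingers; .... A call has 1 to 12 rows; each row shifts and turns the commanded pose from where the row before left it, along the tool's axes as they then stand; what a row does not reach is not made up. A row lasts 1/10 s, in which the tool goes at most 50 mm and 8.59 degrees, less where a joint would pass 70% of its speed; a pose out of reach is approached as far as the arm can. A call with a gripper value outside its range is refused whole. The fingers move at their own pace and stop on an object; "force" is the grip in N (left out, the last holds). Time passes only in rows, so rows that do not move let the fingers close. It gives the time, the measured TCP pose, the force and the opening at its end, in the units of the state.
- manip.get_state(): the state, without advancing time (a new reading comes with each control period).
- manip.get_image(name): name is "scene" or "top" or "wrist"; returns (picture, depth): 480x640x3 uint8, red, green, blue; 480x640 float32, m along the optical axis (not along the pixel's ray), 0 where there is no reading.
- manip.camera_info(name): a dict with "fovy" (degrees; the focal length in pixels is half the picture's height over the tangent of half this angle, whatever the lens; pixels are square), "cx", "cy" (the principal point, pixels), "R" (3x3) and "t" (3): a world point X has camera coordinates R X + t; the wrist camera has in their place "mount" (4x4, takes a point from camera to tool coordinates, whose origin is the TCP and whose axes are the tool frame's). Camera axes: x right, y down, z forward; pixel columns grow to the right and rows downward; lengths in m; the calibration is good to about 2 mm. The wrist camera is an equidistant fisheye: a pixel r from the principal point sees the ray r / f radians off the axis. A picture is of the moment at which its call begins: read the wrist's pose just before it. camera_info takes no time and is no camera call.
- manip.finish_job(): hands the job in, once; it reports no verdict.
Trained networks look in the newest picture that a camera, given by its name, has taken for a name from the list of things; names that differ only in an ending like _2 or _b are one class to them, and where a whole thing is asked for, a point or a joint stands for the part that bears it (a point fixed in the world has none). Each returns a list of dicts, best first, with "confidence" (0 to 1); they miss things now and then, are a little off and sometimes report something else, mostly with a low value. They report only what shows in the picture. A call takes as long as a camera call.
- manip.find_in(target, camera): "point" ([column, row] in pixels, amid what is visible of it).
- manip.regions_of(target, camera): "pixels" (480x640 bool, what is visible of it) and "point" ([column, row] in pixels, amid what is visible of it).
The state is a dict: "t": time; "joint_pos": joint angles; "qvel": joint speeds; "joint_torque": joint torques, N m; "eef_pos": TCP position; "tcp_rot": TCP orientation; "wrist_force": force on the tool from outside, world axes, zero at the start; "ft_torque": the same for the moment, N m; "opening": opening from 0.0 (shut) to 1.0 (fully open).
Only numpy, scipy, OpenCV 4.12 (cv2) and the standard library are available. Lean on these libraries where they do the work, as an engineer would, in place of code of your own. Each camera call takes 0.05 s, during which the arm holds its last target. There are 200 camera calls.

## Working session

There is one attempt and no reset: what is moved stays moved. The work goes in short steps, Python scripts to look and compute and a tool call to move; the robot and the scene stay as the last step left them, time stands still between calls to the robot, and variables do not carry over. Pictures are saved under pics/ and viewed, about 8 in all and at most 12, crops included, and the job is handed in when it is done.

Besides the shell and the picture viewer there is one more tool, called after "Request:" in YAML: its name, and indented under it one key for each argument. step_arm: Moves the arm, as the interface text tells. Its arguments: {"type":"object","properties":{"steps":{"type":"string"},"force":{"type":"number"}},"required":["steps"]}

```bash
mkdir -p pics
cat > h.py <<'E'
import numpy as np, cv2
from bench import manip
from scipy.spatial.transform import Rotation as Ro
def world(cam,depth,mask):
    c=manip.camera_info(cam); f=240/np.tan(np.radians(c["fovy"])/2)
    v,u=np.nonzero(mask&(depth>0)); z=depth[v,u]
    P=np.c_[(u-c["cx"])/f*z,(v-c["cy"])/f*z,z]
    return (P-np.array(c["t"]))@np.array(c["R"])   # R^T (P-t)
def st():
    s=manip.get_state(); print({k:np.round(s[k],3).tolist() for k in("t","eef_pos","tcp_rot","wrist_force","ft_torque","joint_pos","opening")}); return s
E
python3 - <<'E'
from h import *
st()
for c in("top","scene"):
    im,d=manip.get_image(c); cv2.imwrite(f"pics/{c}0.png",im[:,:,::-1])
    for n in("hob","pan","pan_handle","saucepan","milk_pan","pepper_mill","turner"):
        for r in manip.regions_of(n,c)[:1]:
            m=np.array(r["pixels"]); P=world(c,d,m)
            print(c,n,round(r["confidence"],2),np.round(r["point"]),m.sum(),np.round(np.median(P,0),3),np.round(np.percentile(P,[1,99],axis=0),3).tolist())
E
```

```text
{'t': 0.0, 'eef_pos': [0.225, 0.474, 0.231], 'tcp_rot': [0.0, 0.845, 0.534, -0.0], 'wrist_force': [0.664, -0.289, 0.497], 'ft_torque': [-0.056, -0.013, -0.028], 'joint_pos': [0.972, 0.264, -0.049, 1.259, -0.0, 1.416], 'opening': 1.0}
top hob 0.64 [366. 204.] 24836 [ 0.663 -0.061  0.008] [[0.408, -0.345, -0.001], [0.898, 0.311, 0.017]]
top pan 0.61 [305. 234.] 3051 [0.563 0.105 0.041] [[0.37, 0.014, 0.012], [0.648, 0.182, 0.073]]
top pan_handle 0.87 [303. 231.] 3144 [0.563 0.105 0.041] [[0.37, 0.014, 0.011], [0.65, 0.183, 0.072]]
top saucepan 0.75 [270. 180.] 2316 [0.712 0.205 0.099] [[0.646, 0.127, 0.018], [0.876, 0.282, 0.123]]
top milk_pan 0.84 [432. 228.] 1566 [ 0.582 -0.261  0.018] [[0.512, -0.332, 0.005], [0.701, -0.192, 0.082]]
top pepper_mill 0.78 [190. 235.] 526 [0.548 0.449 0.114] [[0.529, 0.432, -0.002], [0.605, 0.499, 0.175]]
scene hob 0.74 [254. 298.] 33581 [ 0.738 -0.049  0.008] [[0.417, -0.339, 0.002], [0.907, 0.314, 0.014]]
scene pan 0.78 [325. 249.] 3678 [0.548 0.099 0.04 ] [[0.385, 0.014, 0.013], [0.649, 0.18, 0.07]]
scene pan_handle 0.92 [324. 247.] 3683 [0.548 0.099 0.04 ] [[0.376, 0.014, 0.014], [0.65, 0.18, 0.07]]
scene saucepan 0.95 [352. 314.] 4430 [0.748 0.211 0.098] [[0.652, 0.122, 0.009], [0.887, 0.284, 0.124]]
scene milk_pan 0.58 [191. 223.] 2261 [ 0.572 -0.263  0.047] [[0.514, -0.33, 0.008], [0.706, -0.191, 0.08]]
scene pepper_mill 0.67 [475. 280.] 1177 [0.574 0.457 0.089] [[0.448, 0.432, -0.002], [0.588, 0.496, 0.172]]
scene turner 0.59 [172. 163.] 772 [ 0.374 -0.418  0.005] [[0.324, -0.483, -0.004], [0.426, -0.294, 0.023]]
```

View pics/top0.png

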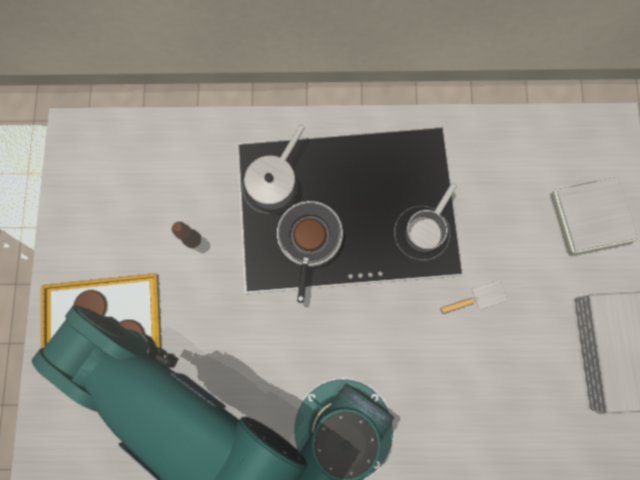

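View pics/scene0.png

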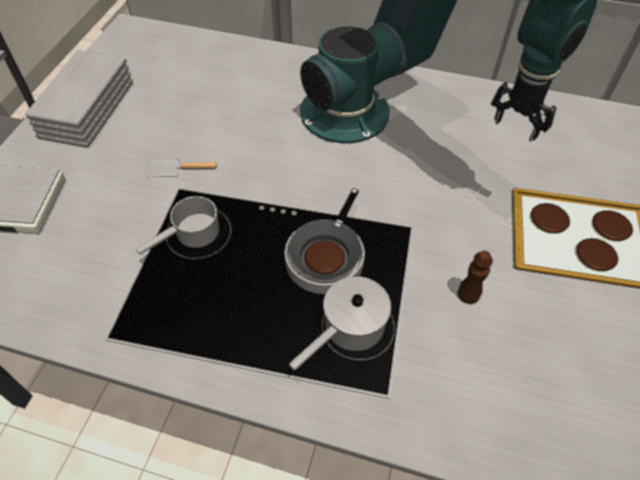

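```bash
cat > fit.py <<'E'
from h import *
from scipy.optimize import least_squares
def circ(P):
    f=lambda p:np.hypot(P[:,0]-p[0],P[:,1]-p[1])-p[2]
    r=least_squares(f,[*P[:,:2].mean(0),.09],loss="soft_l1",f_scale=.003); return r.x
def panfit(c):
    im,d=manip.get_image(c); out=[]
    r=manip.regions_of("pan",c)[0]; m=np.array(r["pixels"]).astype(bool); P=world(c,d,m)
    full=world(c,d,np.ones((480,640),bool))
    rim=P[(P[:,2]>.056)&(P[:,2]<.068)]
    # iterate: seed centre
    c0=np.array([.555,.1])
    ring=full[(np.abs(np.hypot(*(full[:,:2]-c0).T)-.088)<.02)&(full[:,2]>.056)&(full[:,2]<.067)]
    x=circ(ring); print(c,"circle",np.round(x,4),len(ring))
    H=full[(full[:,2]>.055)&(full[:,2]<.078)]; q=H[:,:2]-x[:2]; rr=np.hypot(*q.T)
    k=(rr>.115)&(rr<.215); ang=np.degrees(np.arctan2(q[k,1],q[k,0]))
    print("  handle dir deg",np.round(np.percentile(ang,[5,50,95]),1),k.sum(),"z",np.round(np.median(H[k,2]),3),"rmax",rr[k].max().round(3))
    return x
if __name__=="__main__":
    for c in("top","scene"): panfit(c)
    im,d=manip.get_image("top"); full=world("top",d,np.ones((480,640),bool))
    m=np.array(manip.regions_of("hob","top")[0]["pixels"]).astype(np.uint8)
    P=world("top",d,m>0); P=P[(np.abs(P[:,2]-.008)<.006)]
    hull=cv2.convexHull(P[:,:2].astype(np.float32)); print("hob rect",cv2.minAreaRect(hull))
    for n in("saucepan","milk_pan"):
        m=np.array(manip.regions_of(n,"top")[0]["pixels"]).astype(bool); P=world("top",d,m)
        a,b=(.07,.1) if n=="saucepan" else (.066,.09)
        for lo in (a,):
            k=(P[:,2]>lo); print(n,"top pts bbox",np.round(np.percentile(P[k],[1,50,99],axis=0),3).tolist())
E
python3 fit.py
```

```text
top circle [0.5638 0.098  0.0852] 489
  handle dir deg [ 31.4 171.8 176.2] 307 z 0.068 rmax 0.209
scene circle [0.5676 0.0977 0.0858] 583
  handle dir deg [ 17.9 172.2 176. ] 237 z 0.067 rmax 0.215
hob rect ((0.6554051637649536, -0.016517460346221924), (0.4837145209312439, 0.6641619801521301), 4.4837846755981445)
saucepan top pts bbox [[0.646, 0.124, 0.074], [0.718, 0.206, 0.099], [0.879, 0.282, 0.124]]
milk_pan top pts bbox [[0.51, -0.331, 0.066], [0.62, -0.287, 0.073], [0.699, -0.19, 0.084]]
```

The top view shows the frying pan at (310,234) with its handle end at (302,298). Anticlockwise takes the handle to image right (-y), towards the milk pan at (427,228). The saucepan is at (270,180). Next I refine the handle line.

```bash
cat > hd.py <<'E'
from h import *
def handle(c,cen,lo=.115,hi=.213,amin=150,amax=330):
    im,d=manip.get_image(c); F=world(c,d,np.ones((480,640),bool))
    q=F[:,:2]-cen; r=np.hypot(*q.T); a=np.degrees(np.arctan2(q[:,1],q[:,0]))%360
    k=(r>lo)&(r<hi)&(a>amin)&(a<amax)&(F[:,2]>.06)&(F[:,2]<.074)
    p=q[k]; vx,vy,x0,y0=cv2.fitLine(p.astype(np.float32),cv2.DIST_HUBER,0,.01,.01).ravel()
    if vx*x0+vy*y0<0: vx,vy=-vx,-vy
    off=x0*vy-y0*vx
    print(c,"n",k.sum(),"bearing",round(float(np.degrees(np.arctan2(vy,vx))%360),1),"mid-bearing",np.median(a[k]).round(1),"line offset mm",round(float(off*1e3),1),"end r",np.percentile(r[k],98).round(3))
if __name__=="__main__":
    cen=np.array([.5655,.098])
    for c in("top","scene"):
        im,d=manip.get_image(c); F=world(c,d,np.ones((480,640),bool))
        # outer seat wall / pan rim top circle
        m=np.array(manip.regions_of("pan",c)[0]["pixels"]).astype(bool); P=world(c,d,m)
        e=P[(P[:,2]>.057)&(P[:,2]<.066)&(np.abs(np.hypot(*(P[:,:2]-cen).T)-.088)<.01)]
        A=np.c_[2*e[:,:2],np.ones(len(e))]; s=np.linalg.lstsq(A,(e[:,:2]**2).sum(1),rcond=None)[0]
        print(c,"centre",s[:2].round(4),"r",np.sqrt(s[2]+s[0]**2+s[1]**2).round(4),len(e))
        # patty is not centred necessarily; seat wall outer extents
        handle(c,cen,amax=200)
E
python3 hd.py
```

```text
top centre [0.5644 0.0975] r 0.0847 329
top n 217 bearing 172.9 mid-bearing 173.2 line offset mm -0.9 end r 0.209
scene centre [0.5676 0.0979] r 0.0862 466
scene n 208 bearing 171.6 mid-bearing 172.4 line offset mm -2.3 end r 0.203
```

Request:
step_arm:
  steps: "0 0 -0.033 -0.0242 0.0325 0 -0.1; 0 0 -0.033 -0.0242 0.0325 0 -0.1; 0 0 -0.033 -0.0242 0.0325 0 -0.1; 0 0 -0.033 -0.0242 0.0325 0 -0.1; 0 0 -0.033 -0.0242 0.0325 0 -0.1; 0 0 -0.033 -0.0242 0.0325 0 -0.1; 0 0 -0.033 -0.0242 0.0325 0 -0.1; 0 0 -0.033 -0.0242 0.0325 0 -0.1"

```text
t: 2.3
eef_pos: [0.4093, 0.2063, 0.2315]
tcp_rot: [0.0, 0.767, 0.641, 0.0]
wrist_force: [0.3, 1.3, -0.4]
opening: 0.448
```

Request:
step_arm:
  steps: "0 0 -0.026 -0.043 0.012 0 -0.1; 0 0 -0.026 -0.043 0.012 0 -0.1; 0 0 0 0 0 0.05 -0.1; 0 0 0 0 0 0.03 -0.1; 0 0 0 0 0 0 -0.1"

```text
t: 2.8
eef_pos: [0.416, 0.1185, 0.1487]
tcp_rot: [-0.002, 0.751, 0.66, -0.002]
wrist_force: [-1.4, 0.4, 1.3]
opening: 0.45
```

Run:
```python
from h import *
st(); im,d=manip.get_image("wrist"); c=manip.camera_info("wrist"); f=240/np.tan(np.radians(c["fovy"])/2)
M=np.linalg.inv(np.array(c["mount"])); im=im[:,:,::-1].copy()
def pr(p):
    q=M@np.r_[p,1]; th=np.arctan2(np.hypot(q[0],q[1]),q[2]); ph=np.arctan2(q[1],q[0]); return np.array([c["cx"]+f*th*np.cos(ph),c["cy"]+f*th*np.sin(ph)])
z=manip.get_state()["eef_pos"][2]
for y in(-.06,-.03,0,.03,.055):   # expected handle centre line at its top
    cv2.circle(im,tuple(int(v) for v in pr([0,y,z-.068])),3,(0,255,0),-1)
for s in(-.019,.019): cv2.circle(im,tuple(int(v) for v in pr([s,0,z-.068])),3,(0,0,255),-1)
cv2.imwrite("pics/w1.png",im)
```

```text
{'t': 2.8, 'eef_pos': [0.416, 0.118, 0.149], 'tcp_rot': [-0.002, 0.751, 0.66, -0.002], 'wrist_force': [-1.392, 0.375, 1.275], 'ft_torque': [-0.01, 0.03, 0.007], 'joint_pos': [0.089, 0.156, -0.425, 0.995, 0.0, 0.217], 'opening': 0.45}
```

View pics/w1.png

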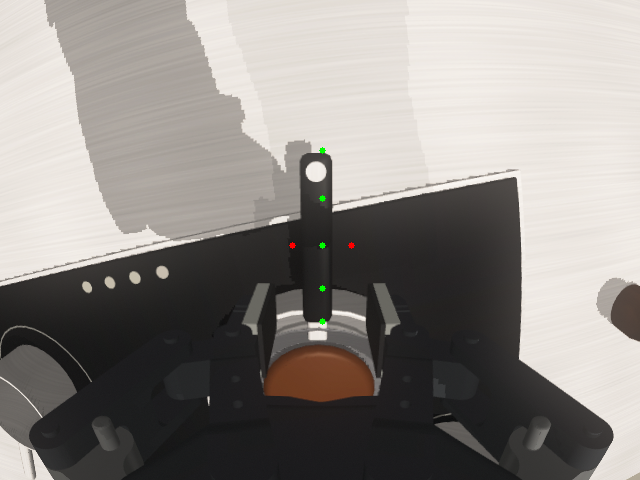

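The wrist view shows the handle running between the fingers. At row 245 its centre is at column 317 against 322 expected, so it is about 3 mm off. I straddle it.

Request:
step_arm:
  steps: "0 0 0 -0.003 0 0.04 -0.1; 0 0 0 0 0 0.04 -0.1; 0 0 0 0 0 0.027 -0.1; 0 0 0 0 0 0 -0.1; 0 0 0 0 0 0 -0.1"

```text
t: 3.35
eef_pos: [0.4187, 0.1164, 0.046]
tcp_rot: [0.0, 0.751, 0.661, 0.001]
wrist_force: [0.8, -0.3, -0.0]
opening: 0.45
```

Request:
step_arm:
  steps: "0 0 0 -0.004 0 0 -0.1; 0 0 0 -0.004 0 0 -0.1; 0 0 -0.03 -0.0045 0.0003 0 -0.1; 0 0 -0.03 -0.0045 0.0003 0 -0.1; 0 0 -0.03 -0.0045 0.0003 0 -0.1; 0 0 -0.03 -0.0045 0.0003 0 -0.1"

```text
t: 3.95
eef_pos: [0.4169, 0.0898, 0.0453]
tcp_rot: [0.0, 0.709, 0.705, 0.001]
wrist_force: [-0.2, 0.9, 1.5]
opening: 0.451
```

```bash
cat > geo.py <<'E'
from h import *
s=st(); R=Ro.from_quat(np.roll(s["tcp_rot"],-1)).as_matrix(); C=np.array([.566,.098])
yaw=np.degrees(np.arctan2(R[1,0],R[0,0]))%360; q=s["eef_pos"][:2]-C; h=np.radians(yaw+90); u=np.array([np.cos(h),np.sin(h)]); n=np.array([-u[1],u[0]])
F=np.array(s["wrist_force"])[:2]
print("handle-frame yaw",round(yaw+90,2),"radial",(q@u).round(4),"tang",(q@n).round(4),"F radial/tang",(F@u).round(2),(F@n).round(2))
E
python3 geo.py
```

```text
{'t': 3.95, 'eef_pos': [0.417, 0.09, 0.045], 'tcp_rot': [0.0, 0.709, 0.705, 0.001], 'wrist_force': [-0.212, 0.921, 1.503], 'ft_torque': [0.321, -0.012, -0.065], 'joint_pos': [0.02, 0.249, -0.632, 0.688, 0.0, 0.027], 'opening': 0.451}
handle-frame yaw 179.62 radial 0.1491 tang 0.0092 F radial/tang 0.22 -0.92
```

Request:
step_arm:
  steps: "0 0 -0.07 -0.0105 0.001 0 -0.1; 0 0 -0.07 -0.0105 0.001 0 -0.1; 0 0 -0.07 -0.0105 0.001 0 -0.1; 0 0 -0.07 -0.0105 0.001 0 -0.1; 0 0 -0.07 -0.0105 0.001 0 -0.1; 0 0 -0.07 -0.0105 0.001 0 -0.1; 0 0 -0.07 -0.0105 0.001 0 -0.1; 0 0 -0.07 -0.0105 0.001 0 -0.1; 0 0 -0.07 -0.0105 0.001 0 -0.1; 0 0 -0.07 -0.0105 0.001 0 -0.1; 0 0 -0.07 -0.0105 0.001 0 -0.1"

```text
t: 5.05
eef_pos: [0.4644, -0.0131, 0.0452]
tcp_rot: [0.0, 0.392, 0.92, 0.0]
wrist_force: [-1.6, 1.4, 1.1]
opening: 0.454
```

```bash
python3 geo.py; python3 -c "
from hd import *
handle('top',np.array([.566,.098]),lo=.17,amin=195);handle('scene',np.array([.566,.098]),lo=.17,amin=195)"
```

```text
{'t': 5.05, 'eef_pos': [0.464, -0.013, 0.045], 'tcp_rot': [0.0, 0.392, 0.92, 0.0], 'wrist_force': [-1.613, 1.402, 1.061], 'ft_torque': [0.219, 0.314, -0.018], 'joint_pos': [-0.204, 0.306, -0.544, 0.721, 0.0, -0.969], 'opening': 0.454}
handle-frame yaw 223.82 radial 0.1502 tang 0.0098 F radial/tang 0.19 -2.13Traceback (most recent call last):
  File "<string>", line 3, in <module>
    handle('top',np.array([.566,.098]),lo=.17,amin=195);handle('scene',np.array([.566,.098]),lo=.17,amin=195)
    ~~~~~~^^^^^^^^^^^^^^^^^^^^^^^^^^^^^^^^^^^^^^^^^^^^^
  File "hd.py", line 6, in handle
    p=q[k]; vx,vy,x0,y0=cv2.fitLine(p.astype(np.float32),cv2.DIST_HUBER,0,.01,.01).ravel()
                        ~~~~~~~~~~~^^^^^^^^^^^^^^^^^^^^^^^^^^^^^^^^^^^^^^^^^^^^^^^
cv2.error: OpenCV(4.12.0) /io/opencv/modules/imgproc/src/linefit.cpp:50: error: (-215:Assertion failed) count > 0 in function 'fitLine2D_wods'
```

Request:
step_arm:
  steps: "0 0 -0.06 -0.009 0.0008 0 -0.1; 0 0 -0.06 -0.009 0.0008 0 -0.1; 0 0 -0.06 -0.009 0.0008 0 -0.1; 0 0 -0.026 -0.0039 0.0003 0 -0.1"

```text
t: 5.5
eef_pos: [0.4894, -0.0316, 0.045]
tcp_rot: [0.0, 0.297, 0.955, 0.0]
wrist_force: [-2.1, 0.4, 0.7]
opening: 0.454
```

Request:
step_arm:
  steps: "0 0 -0.026 -0.0039 0.0003 0 -0.1; 0 0 -0.026 -0.0039 0.0003 0 -0.1; 0 0 -0.026 -0.0039 0.0003 0 -0.1"

```text
t: 5.8
eef_pos: [0.4993, -0.0367, 0.0444]
tcp_rot: [0.0, 0.259, 0.966, -0.0]
wrist_force: [-2.6, -0.2, 1.1]
opening: 0.447
```

```bash
python3 geo.py
```

```text
{'t': 5.8, 'eef_pos': [0.499, -0.037, 0.044], 'tcp_rot': [0.0, 0.259, 0.966, -0.0], 'wrist_force': [-2.613, -0.168, 1.121], 'ft_torque': [0.066, 0.286, 0.016], 'joint_pos': [-0.236, 0.359, -0.459, 0.754, -0.0, -1.284], 'opening': 0.447}
handle-frame yaw 240.02 radial 0.1501 tang 0.0095 F radial/tang 1.45 -2.18
```

Request:
step_arm:
  steps: "0 0 -0.026 -0.0039 0.0003 0 -0.1; 0 0 -0.026 -0.0039 0.0003 0 -0.1; 0 0 -0.026 -0.0039 0.0003 0 -0.1; 0 0 -0.026 -0.0039 0.0003 0 -0.1"

```text
t: 6.2
eef_pos: [0.5139, -0.0431, 0.0443]
tcp_rot: [-0.0, 0.208, 0.978, -0.0]
wrist_force: [-1.4, 1.1, 0.5]
opening: 0.45
```

Request:
step_arm:
  steps: "0 0 -0.026 -0.0039 0.0003 0 -0.1; 0 0 -0.026 -0.0039 0.0003 0 -0.1; 0 0 -0.026 -0.0039 0.0003 0 -0.1; 0 0 -0.026 -0.0039 0.0003 0 -0.1"

```text
t: 6.6
eef_pos: [0.5286, -0.0478, 0.0442]
tcp_rot: [-0.0, 0.157, 0.988, -0.0]
wrist_force: [-2.2, -0.7, 1.5]
opening: 0.452
```

Request:
step_arm:
  steps: "0 0 -0.026 -0.0039 0.0003 0 -0.1; 0 0 -0.026 -0.0039 0.0003 0 -0.1; 0 0 -0.026 -0.0039 0.0003 0 -0.1; 0 0 -0.026 -0.0039 0.0003 0 -0.1"

```text
t: 7.0
eef_pos: [0.5441, -0.0508, 0.0442]
tcp_rot: [-0.0, 0.105, 0.994, -0.0]
wrist_force: [-3.3, -1.1, -0.5]
opening: 0.447
```

Request:
step_arm:
  steps: "0 0 -0.026 -0.0039 0.0003 0 -0.1; 0 0 -0.026 -0.0039 0.0003 0 -0.1"

```text
t: 7.2
eef_pos: [0.552, -0.0518, 0.0443]
tcp_rot: [0.0, 0.079, 0.997, 0.0]
wrist_force: [-2.0, -0.9, -0.4]
opening: 0.446
```

```bash
python3 geo.py
```

```text
{'t': 7.2, 'eef_pos': [0.552, -0.052, 0.044], 'tcp_rot': [0.0, 0.079, 0.997, 0.0], 'wrist_force': [-1.954, -0.877, -0.419], 'ft_torque': [-0.196, 0.378, 0.016], 'joint_pos': [-0.241, 0.436, -0.324, 0.811, 0.0, -1.653], 'opening': 0.446}
handle-frame yaw 260.92 radial 0.1501 tang 0.0098 F radial/tang 1.17 -1.79
```

Request:
step_arm:
  steps: "0 0 -0.026 -0.0039 0.0003 0 -0.1; 0 0 -0.026 -0.0039 0.0003 0 -0.1; 0 0 -0.026 -0.0039 0.0003 0 -0.1; 0 0 -0.026 -0.0039 0.0003 0 -0.1"

```text
t: 7.6
eef_pos: [0.5676, -0.0524, 0.0443]
tcp_rot: [0.0, 0.027, 1.0, 0.0]
wrist_force: [-1.2, -0.5, -0.9]
opening: 0.451
```

Request:
step_arm:
  steps: "0 0 -0.026 -0.0039 0.0003 0 -0.1; 0 0 -0.026 -0.0039 0.0003 0 -0.1; 0 0 -0.026 -0.0039 0.0003 0 -0.1; 0 0 -0.026 -0.0039 0.0003 0 -0.1"

```text
t: 8.0
eef_pos: [0.5831, -0.0514, 0.0443]
tcp_rot: [0.0, -0.025, 1.0, 0.0]
wrist_force: [-1.4, -0.1, -0.2]
opening: 0.449
```

Request:
step_arm:
  steps: "0 0 -0.026 -0.0039 0.0003 0 -0.1; 0 0 -0.026 -0.0039 0.0003 0 -0.1; 0 0 -0.026 -0.0039 0.0003 0 -0.1; 0 0 -0.026 -0.0039 0.0003 0 -0.1"

```text
t: 8.4
eef_pos: [0.5985, -0.049, 0.0443]
tcp_rot: [-0.0, -0.077, 0.997, -0.0]
wrist_force: [-2.1, -2.3, -0.2]
opening: 0.449
```

Request:
step_arm:
  steps: "0 0 -0.026 -0.0039 0.0003 0 -0.1; 0 0 -0.026 -0.0039 0.0003 0 -0.1; 0 0 -0.026 -0.0039 0.0003 0 -0.1; 0 0 -0.026 -0.0039 0.0003 0 -0.1"

```text
t: 8.8
eef_pos: [0.6137, -0.0448, 0.0443]
tcp_rot: [0.0, -0.128, 0.992, -0.0]
wrist_force: [-1.9, -2.6, -0.0]
opening: 0.449
```

Request:
step_arm:
  steps: "0 0 -0.026 -0.0039 0.0003 0 -0.1; 0 0 -0.026 -0.0039 0.0003 0 -0.1; 0 0 -0.026 -0.0039 0.0003 0 -0.1; 0 0 -0.026 -0.0039 0.0003 0 -0.1"

```text
t: 9.2
eef_pos: [0.6283, -0.039, 0.0443]
tcp_rot: [0.0, -0.18, 0.984, 0.0]
wrist_force: [-1.0, -1.9, 0.4]
opening: 0.448
```

```bash
python3 geo.py
```

```text
{'t': 9.2, 'eef_pos': [0.628, -0.039, 0.044], 'tcp_rot': [0.0, -0.18, 0.984, 0.0], 'wrist_force': [-1.014, -1.898, 0.394], 'ft_torque': [-0.392, 0.235, -0.018], 'joint_pos': [-0.191, 0.545, -0.118, 0.907, 0.0, -2.124], 'opening': 0.448}
handle-frame yaw 290.72 radial 0.1502 tang 0.0098 F radial/tang 1.42 -1.62
```

Request:
step_arm:
  steps: "0 0 -0.026 -0.0039 0.0003 0 -0.1; 0 0 -0.026 -0.0039 0.0003 0 -0.1; 0 0 -0.026 -0.0039 0.0003 0 -0.1; 0 0 -0.026 -0.0039 0.0003 0 -0.1"

```text
t: 9.6
eef_pos: [0.6421, -0.0318, 0.0443]
tcp_rot: [0.0, -0.231, 0.973, 0.0]
wrist_force: [-0.7, -1.0, 0.0]
opening: 0.454
```

Request:
step_arm:
  steps: "0 0 -0.026 -0.0039 0.0003 0 -0.1; 0 0 -0.026 -0.0039 0.0003 0 -0.1; 0 0 -0.026 -0.0039 0.0003 0 -0.1; 0 0 -0.026 -0.0039 0.0003 0 -0.1"

```text
t: 10.0
eef_pos: [0.6551, -0.0232, 0.0443]
tcp_rot: [-0.0, -0.281, 0.96, 0.0]
wrist_force: [-0.8, -1.3, -0.0]
opening: 0.451
```

```bash
python3 geo.py; python3 -c "
from h import *
cv2.imwrite('pics/w2.png',manip.get_image('wrist')[0][:,:,::-1])"
```

```text
{'t': 10.0, 'eef_pos': [0.655, -0.023, 0.044], 'tcp_rot': [-0.0, -0.281, 0.96, 0.0], 'wrist_force': [-0.822, -1.329, -0.036], 'ft_torque': [-0.193, 0.218, -0.061], 'joint_pos': [-0.16, 0.585, -0.04, 0.945, 0.0, -2.3], 'opening': 0.451}
handle-frame yaw 302.64 radial 0.1501 tang 0.0097 F radial/tang 0.68 -1.41
```

View pics/w2.png

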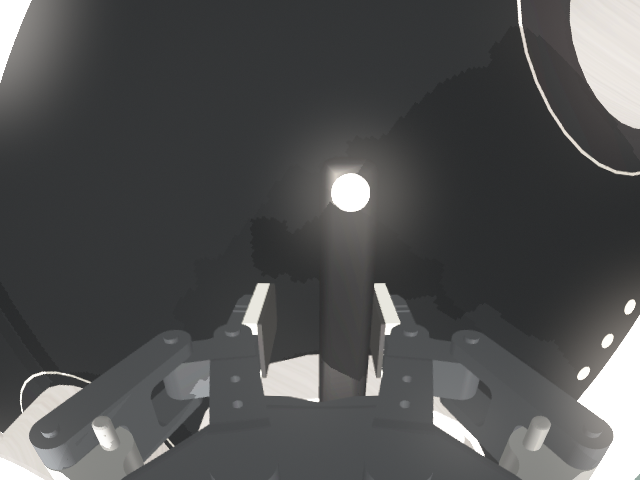

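The wrist view shows the handle at columns 325–372 lying against the right-hand pushing pad (column 375), with the surroundings free. The handle is following, so I go on.

Request:
step_arm:
  steps: "0 0 -0.026 -0.0039 0.0003 0 -0.1; 0 0 -0.026 -0.0039 0.0003 0 -0.1; 0 0 -0.026 -0.0039 0.0003 0 -0.1; 0 0 -0.026 -0.0039 0.0003 0 -0.1"

```text
t: 10.45
eef_pos: [0.6672, -0.0136, 0.0443]
tcp_rot: [-0.0, -0.33, 0.944, -0.0]
wrist_force: [-3.3, -5.6, 1.5]
opening: 0.45
```

Force is up to about 6.5 N, so the contact has been met. I go on in small bites.

Request:
step_arm:
  steps: "0 0 -0.013 -0.002 0.0001 0 -0.1; 0 0 -0.013 -0.002 0.0001 0 -0.1"

```text
t: 10.65
eef_pos: [0.6698, -0.0115, 0.0443]
tcp_rot: [-0.001, -0.342, 0.94, -0.001]
wrist_force: [-5.7, -8.8, 1.9]
opening: 0.448
```

```bash
python3 geo.py
```

```text
{'t': 10.65, 'eef_pos': [0.67, -0.011, 0.044], 'tcp_rot': [-0.001, -0.342, 0.94, -0.001], 'wrist_force': [-5.659, -8.838, 1.9], 'ft_torque': [-1.657, 1.039, 0.152], 'joint_pos': [-0.138, 0.608, 0.005, 0.968, -0.002, -2.407], 'opening': 0.448}
handle-frame yaw 310.02 radial 0.1506 tang 0.0091 F radial/tang 3.13 -10.02
```

Request:
step_arm:
  steps: "0 0 -0.013 -0.002 0.0001 0 -0.1; 0 0 -0.013 -0.002 0.0001 0 -0.1"

```text
t: 10.85
eef_pos: [0.6722, -0.0091, 0.0442]
tcp_rot: [-0.001, -0.354, 0.935, -0.001]
wrist_force: [-7.5, -10.3, 2.7]
opening: 0.444
```

```bash
python3 geo.py
```

```text
{'t': 10.85, 'eef_pos': [0.672, -0.009, 0.044], 'tcp_rot': [-0.001, -0.354, 0.935, -0.001], 'wrist_force': [-7.523, -10.344, 2.667], 'ft_torque': [-1.905, 1.408, 0.137], 'joint_pos': [-0.134, 0.612, 0.013, 0.973, -0.002, -2.429], 'opening': 0.444}
handle-frame yaw 311.49 radial 0.1506 tang 0.0086 F radial/tang 2.76 -12.49
```

Request:
step_arm:
  steps: "0 0 -0.013 -0.002 0.0001 0 -0.1; 0 0 -0.013 -0.002 0.0001 0 -0.1"

```text
t: 11.05
eef_pos: [0.675, -0.0063, 0.0442]
tcp_rot: [-0.001, -0.366, 0.93, -0.001]
wrist_force: [-6.3, -8.9, 3.1]
opening: 0.449
```

```bash
python3 geo.py
python3 - <<'E'
from hd import *
C=np.array([.566,.098])
for c in("top","scene"): handle(c,C,lo=.1,amin=290,amax=335)
im,_=manip.get_image("scene"); cv2.imwrite("pics/s3.png",cv2.resize(im[170:370,170:430,::-1],None,fx=3,fy=3))
E
```

```text
{'t': 11.05, 'eef_pos': [0.675, -0.006, 0.044], 'tcp_rot': [-0.001, -0.366, 0.93, -0.001], 'wrist_force': [-6.333, -8.862, 3.132], 'ft_torque': [-1.809, 1.437, 0.108], 'joint_pos': [-0.129, 0.616, 0.022, 0.978, -0.002, -2.45], 'opening': 0.449}
handle-frame yaw 312.98 radial 0.1506 tang 0.0086 F radial/tang 2.17 -10.67Traceback (most recent call last):
  File "<stdin>", line 3, in <module>
  File "hd.py", line 6, in handle
    p=q[k]; vx,vy,x0,y0=cv2.fitLine(p.astype(np.float32),cv2.DIST_HUBER,0,.01,.01).ravel()
                        ~~~~~~~~~~~^^^^^^^^^^^^^^^^^^^^^^^^^^^^^^^^^^^^^^^^^^^^^^^
cv2.error: OpenCV(4.12.0) /io/opencv/modules/imgproc/src/linefit.cpp:50: error: (-215:Assertion failed) count > 0 in function 'fitLine2D_wods'
```

The force levels off at 10–12 N while the tool keeps advancing, so the contact is slipping round, an estimated 3–4.5° so far. I add about 2.5°, hold, back the pad off to mid-gap and lift.

Request:
step_arm:
  steps: "0 0 -0.011 -0.0017 0.0001 0 -0.1; 0 0 -0.011 -0.0017 0.0001 0 -0.1; 0 0 -0.011 -0.0017 0.0001 0 -0.1; 0 0 -0.011 -0.0017 0.0001 0 -0.1; 0 0 0 0 0 0 -0.1; 0 0 0 0 0 0 -0.1; 0 0 0 0 0 0 -0.1"

```text
t: 11.8
eef_pos: [0.6797, -0.0011, 0.0442]
tcp_rot: [-0.001, -0.387, 0.922, -0.0]
wrist_force: [-6.6, -7.6, 2.5]
opening: 0.449
```

```bash
python3 geo.py
```

```text
{'t': 11.8, 'eef_pos': [0.68, -0.001, 0.044], 'tcp_rot': [-0.001, -0.387, 0.922, -0.0], 'wrist_force': [-6.572, -7.618, 2.536], 'ft_torque': [-1.591, 1.127, 0.085], 'joint_pos': [-0.121, 0.624, 0.037, 0.985, -0.002, -2.485], 'opening': 0.449}
handle-frame yaw 315.48 radial 0.1506 tang 0.0091 F radial/tang 0.66 -10.04
```

Request:
step_arm:
  steps: "0 0 0 0.003 0 0 -0.1; 0 0 0 0.003 0 0 -0.1; 0 0 0 0.003 0 0 -0.1; 0 0 0 0 0 0 -0.1; 0 0 0 0 0 0 -0.1"

```text
t: 12.3
eef_pos: [0.6741, -0.0067, 0.0443]
tcp_rot: [0.0, -0.386, 0.922, 0.0]
wrist_force: [-0.6, -0.8, 0.4]
opening: 0.451
```

```bash
python3 geo.py; python3 -c "
from h import *
cv2.imwrite('pics/w4.png',manip.get_image('wrist')[0][:,:,::-1])"
```

```text
{'t': 12.3, 'eef_pos': [0.674, -0.007, 0.044], 'tcp_rot': [0.0, -0.386, 0.922, 0.0], 'wrist_force': [-0.594, -0.801, 0.416], 'ft_torque': [0.002, 0.049, 0.054], 'joint_pos': [-0.131, 0.614, 0.017, 0.974, 0.0, -2.495], 'opening': 0.451}
handle-frame yaw 315.46 radial 0.1505 tang 0.0012 F radial/tang 0.14 -0.99
```

View pics/w4.png

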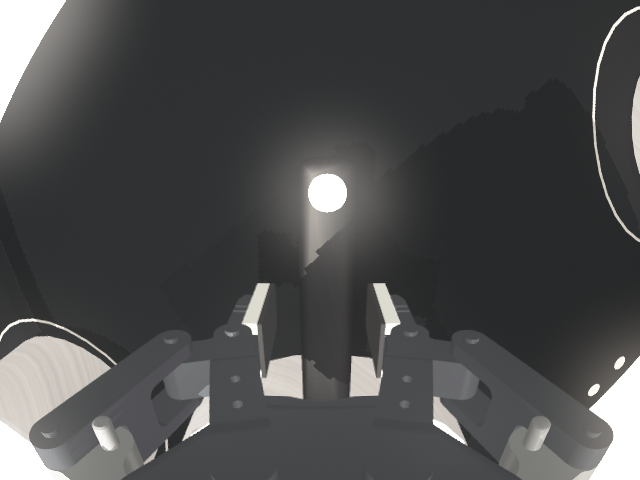

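The handle (columns 303–350) is clear of both pads (270 and 375), so I lift and withdraw.

Request:
step_arm:
  steps: "0 0 0 0 0 -0.02 -0.1; 0 0 0 0 0 -0.04 -0.1; 0 0 0 0 0 -0.04 -0.1; 0 0 0 0 0 -0.04 -0.1; 0 0 0 0 0 -0.04 -0.1; 0 0 0 0.03 0.03 0 -0.1; 0 0 0 0.03 0.03 0 -0.1; 0 0 0 0.03 0.03 0 -0.1; 0 0 0 0.03 0.03 0 -0.1; 0 0 0 0.03 0.03 0 -0.1; 0 0 0 0 0 0 -0.1; 0 0 0 0 0 0 -0.1"

```text
t: 13.55
eef_pos: [0.4618, -0.0084, 0.2249]
tcp_rot: [0.001, -0.386, 0.922, -0.0]
wrist_force: [0.7, 0.3, -0.3]
opening: 0.451
```

Run:
```python
from hd import *
st()
C=np.array([.566,.098])
for c in("scene","top"):
    im,d=manip.get_image(c); cv2.imwrite(f"pics/{c}5.png",im[:,:,::-1])
    for n in("pan","saucepan","milk_pan","pepper_mill","turner"):
        for r in manip.regions_of(n,c)[:1]:
            P=world(c,d,np.array(r["pixels"]).astype(bool)); print(c,n,np.round(r["point"]),np.round(np.percentile(P,[1,99],axis=0),3).tolist())
    try: handle(c,C,lo=.1,amin=280,amax=345)
    except Exception: print(c,"no handle")
```

```text
{'t': 13.55, 'eef_pos': [0.462, -0.008, 0.225], 'tcp_rot': [0.001, -0.386, 0.922, -0.0], 'wrist_force': [0.715, 0.317, -0.274], 'ft_torque': [-0.035, -0.019, -0.002], 'joint_pos': [-0.195, 0.156, -0.208, 1.205, 0.0, -2.559], 'opening': 0.451}
scene pan [318. 254.] [[0.484, -0.041, 0.013], [0.712, 0.178, 0.07]]
scene saucepan [351. 317.] [[0.652, 0.123, 0.009], [0.887, 0.284, 0.124]]
scene milk_pan [191. 222.] [[0.515, -0.33, 0.008], [0.706, -0.191, 0.08]]
scene pepper_mill [475. 280.] [[0.452, 0.433, -0.001], [0.588, 0.504, 0.172]]
scene turner [173. 164.] [[0.338, -0.484, -0.004], [0.426, -0.294, 0.023]]
scene n 371 bearing 315.3 mid-bearing 316.7 line offset mm -3.5 end r 0.21
top pan [300. 231.] [[0.482, -0.043, 0.013], [0.706, 0.182, 0.069]]
top saucepan [271. 178.] [[0.646, 0.127, 0.003], [0.886, 0.299, 0.124]]
top milk_pan [432. 227.] [[0.512, -0.334, 0.004], [0.705, -0.192, 0.082]]
top pepper_mill [188. 233.] [[0.53, 0.432, -0.002], [0.59, 0.512, 0.174]]
top turner [485. 298.] [[0.335, -0.484, -0.005], [0.422, -0.299, 0.026]]
top n 50 bearing 296.2 mid-bearing 315.2 line offset mm -62.1 end r 0.208
```

View pics/scene5.png

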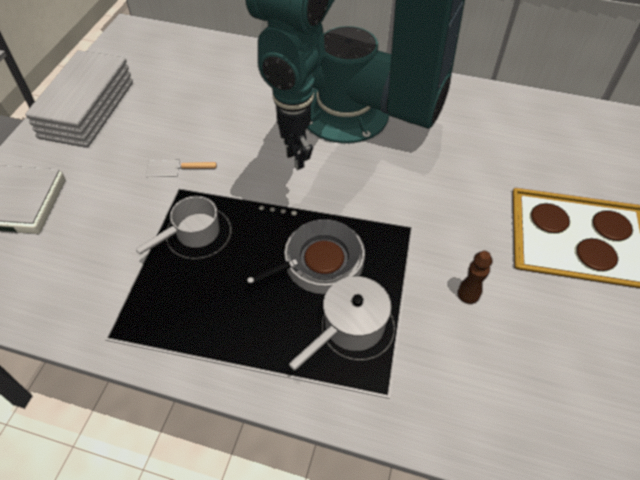

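The scene view shows the pan flat in its seat with its handle end at (250,280) over free hob. The bystanders are where they were, and the gripper is clear.

```bash
python3 -c "
from bench import manip
print(manip.finish_job())"
```

```text
the job is handed in; nothing more can be done
None
```

I swung the pan's handle anticlockwise from a bearing of about 173° to about 315° and pressed the contact round. I then let go, lifted clear and handed the job in at about 14 s.

**Contact:** The tangential force was about 1–2.5 N during the swing. It jumped at about 308°, which is about 124° anticlockwise of the hob's -x. It then levelled off at 10–12 N while the handle kept moving. That is above the 6–8 N expected, which I put down to the pan pressing on its locating ring. I estimate the contact was pressed round 0.08–0.12 rad. This comes from tool travel and force, as the joint can't be seen.

**Last checks:**
- **Handle and pan:** The scene camera puts the handle at 315–317°, its end well over the hob. The pan looks flat and in its seat.
- **Other things:** The scene camera has the saucepan, milk pan, mill and spatula where they were, to within its noise. The top camera's saucepan and mill outlines shifted by up to about 20 mm at their edges. I put that down to different masks and did not check it further.
- **Robot:** It touches nothing; the wrist force is under 1 N.
- **Failed reading:** The top camera's handle-line fit failed (296°, too few points with the arm partly in the way). Its median bearing of 315° agreed with the rest.

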